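Pack the alignment kit tray

ROBOT

A 7-joint arm with a two-finger parallel gripper is mounted at the origin on a cart in front of the work surface, level with it; the furniture and walls round the work are solid. World frame = base frame: x ahead of the robot, y to its left, z up, the work surface at z = 0. Lengths are in mm, angles in rad, forces in N, time in s.
With the tool pointing down it reaches from about 425 to 825 mm from the base axis. Payload 3.6 kg.
Tool frame: the origin (TCP) lies on the centre line of the jaws, within the pads' length; the fingertips stand manip.tips_ahead ahead of it and the grasp point (between the pads) lies 11 mm behind it (manip.tips_ahead is the distance from the TCP to the fingertips, in mm); z points along the fingers, y is the line along which they close (so a half turn about z gives the same grasp; the last joint's range is limited). The gripper opens to 93 mm and grips with 3 to 60 N. Pads are 15 mm wide; open, the fingers measure 128 mm over their backs; the gripper's body (75 mm by 188 mm) begins 65 mm behind the grasp point.
Start: joints at [1.105, 0.615, -0.013, 1.423, 0.008, 1.103, -0.04], TCP at [276.162, -588.385, 226.64] pointing down, gripper open.
Joint ranges: [-3.12, 3.12], [-0.3, 2.06], [-1.34, 1.32], [0.26, 2.42], [-1.36, 4.5], [0.01, 1.98], [-2.84, 2.84]. Speed limits (rad/s): [2.79, 2.79, 3.14, 3.14, 3.14, 3.14, 3.14].

INTERFACE

Orientations are given as a rotation vector (axis times angle).
In Python, from station import manip gives the robot as it stands. The module is installed in compiled form; this text tells all that it offers.
- The arm moves only by the tool move_arm, never from a script. Its argument "steps" is a list that holds one entry, the list of rows, each a list of 6 numbers: the shift along the tool's x, y, z in units of 0.03 m (1.0 is 0.03 m), then the turn, a rotation vector about the tool's x, y, z in units of 6 degrees (1.0 is 6 degrees). In form: [[[dx, dy, dz, rx, ry, rz], ...]]. A call has 1 to 10 rows; each row shifts and turns the commanded pose from where the row before left it, along the tool's axes as they then stand; what a row does not reach is not made up. A row lasts 1/12 s, in which the tool goes at most 41.7 mm and 7.16 degrees, less where a joint would pass 70% of its speed; a pose out of reach is approached as far as the arm can. A call with a number of a shift or a turn outside -1 to 1 is refused whole. A call with a gripper value outside its range is refused whole. "gripper" is the opening, from 0 (shut) to 1 (fully open), set as the call begins (left out, the last holds). The fingers move at their own pace and stop on an object; "newtons" is the grip in N (left out, the last holds). Time passes only in rows, so rows that do not move let the fingers close. It gives the time, the measured TCP pose, the force, the opening and the grip force at its end, in the units of the state.
- manip.get_obs(): the state, without advancing time (a new reading comes with each control period).
- manip.get_image(name): name is "scene" or "top"; returns a dict with "image" (384x512x3 uint8, blue, green, red), "mtx" (3x3 intrinsics, pixels), "pose" (4x4, takes a point from camera to world coordinates). Camera axes: x right, y down, z forward; pixel columns grow to the right and rows downward; lengths in mm; the calibration is good to about 2 mm. A picture is of the moment at which its call begins. There is no depth.
- manip.close_job(): hands the job in; it is judged then, once.
The state is a dict: "time_s": time; "joint_pos": joint angles; "joint_vel": joint speeds; "joint_efforts": joint torques, N m; "tcp_pos": TCP position; "tcp_rot": TCP orientation; "wrist_force": force on the tool from outside, world axes, zero at the start; "moment": the same for the moment, N m; "grip_width": finger opening in mm; "grasp_force": force on a finger pad.
Only numpy, scipy, OpenCV 4.12 (cv2) and the standard library are available. Lean on these libraries where they do the work, as an engineer would, in place of code of your own. Each camera call takes 0.05 s, during which the arm holds its last target. There are 200 camera calls.

TASK

Pack the alignment kit: put the longer steel post, the larger hex key, the clear-lidded filter case and the small coaxial coupler into the kit tray, each lying flat in the middle of the pocket cut for it (long narrow pocket: post; big oblong pocket: hex key; square pocket: filter case; smallest pocket: coupler), long things along their pockets. Leave the shorter post and the smaller hex key lying where they are.

Things in the scene. Friction and masses are not known exactly. Their poses are not given: they have to be found in the camera images.
- long_post: Loose, lying flat on the table. The longer of two plain steel posts, 13 x 100 x 13 mm, 100 g. Origin: centre of its underside. z up. Its length runs along its own y; grip across x.
- short_post: Loose, lying flat on the table. The shorter plain steel post, 13 x 75 x 13 mm: a look-alike that stays where it is. Origin: centre of its underside. z up. Its length runs along its own y. (Surroundings not listed: tall instrument housings stand beyond x = 0.62 m, left of y = 0.3 m and right of y = -0.24 m; keep the wrist clear of them.)
- large_key: Loose, flat on the table. The larger of two black L-shaped hex keys, 35 (x) x 90 (y) x 9 mm, 30 g. Origin: underside, centre of the bounding rectangle (not on the metal). Long arm: 10 mm wide, along own y from -35 to +45 mm at x = -13 mm; short arm along x at y = -40 mm, to x = +18 mm. Balances about x = -9, y = -5 mm; grip the long arm near y = -3 mm.
- small_key: Loose, lying flat on the table. The smaller black L-shaped hex key, 33 x 63 x 5 mm: a look-alike that stays where it is. Origin: centre of the bounding rectangle's underside. Long arm along own y.
- filter_case: Loose, lying flat on the table. Square optical filter case, black base under a clear lid (looks greyish from above, with a small white label), 50 x 50 x 21 mm, 40 g; the lid does not open. Origin: centre of its underside. z up. Sides parallel to own x and y.
- coupler: Loose, lying flat on the table. Small steel coaxial cable coupler, stepped round barrel, 14 x 32 x 14 mm, 20 g. Origin: centre of its underside. z up. Its length runs along its own y; grip across x.
- post_nest: Fixed liner in the kit tray (any of 4 positions), 80 (x) x 120 (y) mm, white floor, grey top. Rectangular pocket of 30 (x) x 114 (y) mm, centred, 4 mm deep: its floor is 4 mm, the liner's top 8 mm above the origin. Origin: centre of the liner's underside, 3 mm above the table; z up. The long narrow pocket, for the long post. Tray rim: 12 mm above the table.
- key_nest: Fixed liner in the kit tray (any of 4 positions), 80 (x) x 120 (y) mm, white floor, grey top. Rectangular pocket of 52 (x) x 106 (y) mm, centred, 4 mm deep: its floor is 4 mm, the liner's top 8 mm above the origin. Origin: centre of the liner's underside, 3 mm above the table; z up. The big oblong pocket, for the large hex key: centre its bounding rectangle in it, either way round.
- filter_nest: Fixed liner in the kit tray (any of 4 positions), 80 (x) x 120 (y) mm, white floor, grey top. Rectangular pocket of 66 (x) x 66 (y) mm, centred, 4 mm deep: its floor is 4 mm, the liner's top 8 mm above the origin. Origin: centre of the liner's underside, 3 mm above the table; z up. The square pocket, for the filter case. Liner pitch 84 (x), 124 (y) mm.
- coupler_nest: Fixed liner in the kit tray (any of 4 positions), 80 (x) x 120 (y) mm, white floor, grey top. Rectangular pocket of 31 (x) x 49 (y) mm, centred, 4 mm deep: its floor is 4 mm, the liner's top 8 mm above the origin. Origin: centre of the liner's underside, 3 mm above the table; z up. The smallest pocket, for the coupler. Things near the work not listed are under 35 mm tall.

How it is judged (in metres and radians):
At the end, for the whole second after the job is handed in: Post, key, filter case and coupler lie at rest, flat on the floor of their own pockets (height within 2 mm), 10 mm off centre at most along each pocket axis; post within 0.2 rad and key within 0.3 rad of the pocket's length. Short post and small key moved less than 30 mm (x of long_post in the frame of post_nest between -0.011 and 0.011 m and y of long_post in the frame of post_nest between -0.01 and 0.01 m and z of long_post in the frame of post_nest between 0.001 and 0.006 m and linear speed of each of long_post, large_key, filter_case, coupler below 0.02 m/s and angular speed of each of long_post, large_key, filter_case, coupler below 0.2 rad/s and angle between the y axis of long_post and the y axis of post_nest, either way round below 0.2 rad and x of large_key in the frame of key_nest between -0.012 and 0.012 m and y of large_key in the frame of key_nest between -0.012 and 0.012 m and z of large_key in the frame of key_nest between 0.001 and 0.006 m and angle between the y axis of large_key and the y axis of key_nest, either way round below 0.3 rad and x of filter_case in the frame of filter_nest between -0.011 and 0.011 m and y of filter_case in the frame of filter_nest between -0.011 and 0.011 m and z of filter_case in the frame of filter_nest between 0.001 and 0.006 m and angle between filter_case's own z axis and vertical below 0.1 rad and x of coupler in the frame of coupler_nest between -0.012 and 0.012 m and y of coupler in the frame of coupler_nest between -0.013 and 0.013 m and z of coupler in the frame of coupler_nest between 0.001 and 0.006 m and distance of each of short_post, small_key from where it was at the start of the episode below 0.03 m); the robot touches nothing.
It fails at once if the shorter post is shifted by more than 30 mm (distance of short_post from where it was at the start of the episode above 0.03 m).
It fails at once if the smaller hex key is shifted by more than 30 mm (distance of small_key from where it was at the start of the episode above 0.03 m).
It also fails if it takes over 106 s, if anything falls off the work surface, if the arm or the gripper's body presses on something with over 40 N, if the wrist force passes 120 N, or if a joint passes its speed limit or range.

## Working session

There is one attempt and no reset: what is moved stays moved. The work goes in short steps, Python scripts to look and compute and a tool call to move; the robot and the scene stay as the last step left them, time stands still between calls to the robot, and variables do not carry over. Pictures are saved under pics/ and viewed, at most 14 in all, crops included, and the job is handed in when it is done.

Besides the shell and the picture viewer there is one more tool, called after "Call:" by a JSON object that holds its "name" and its "arguments". move_arm: Moves the arm, as the interface text tells. Its arguments: {"type":"object","properties":{"steps":{"type":"array","items":{"type":"array","items":{"type":"array","items":{"type":"number","minimum":-1,"maximum":1}}}},"gripper":{"type":"number"},"newtons":{"type":"number"}},"required":["steps"]}

```bash
mkdir -p pics; python3 - <<'E'
from station import manip
import cv2
for n in ("top","scene"):
    d=manip.get_image(n); cv2.imwrite(f"pics/{n}0.png",d["image"]); print(n,d["mtx"].round(1).tolist(),d["pose"].round(3).tolist())
print(manip.tips_ahead, manip.get_obs())
E
```

```text
top [[418.2, 0.0, 254.4], [0.0, 418.2, 191.7], [0.0, 0.0, 1.0]] [[0.018, -0.998, 0.066, 474.032], [-1.0, -0.018, 0.005, 0.604], [-0.004, -0.066, -0.998, 1118.064], [0.0, 0.0, 0.0, 1.0]]
scene [[400.1, 0.0, 257.9], [0.0, 400.1, 186.9], [0.0, 0.0, 1.0]] [[-0.783, -0.427, 0.453, -58.446], [-0.622, 0.559, -0.548, 732.032], [-0.019, -0.711, -0.703, 980.481], [0.0, 0.0, 0.0, 1.0]]
8.0 {'time_s': 0.1, 'joint_pos': array([ 1.10548062,  0.61582689, -0.01263108,  1.42470675,  0.00806051,
        1.10340364, -0.04036092]), 'joint_vel': array([ 0.00140173, -0.00148631,  0.00017681, -0.00319628,  0.00041259,
        0.00237705, -0.00026098]), 'joint_efforts': array([ 8.46090916e-04, -4.60041082e+01,  2.10097264e-01, -1.66245639e+01,
       -6.12033578e-02,  1.69775868e-02,  9.79599258e-05]), 'tcp_pos': array([ 275.90170265, -587.78431406,  225.60466342]), 'tcp_rot': array([-3.06405341e+00, -6.83435255e-01,  7.60453649e-04]), 'wrist_force': array([-0.19736788,  0.5831768 ,  0.19631294]), 'moment': array([-0.00833911, -0.02820633,  0.0126665 ]), 'grasp_force': 0.0, 'grip_width': 92.80688157393854}
```

View pics/top0.png

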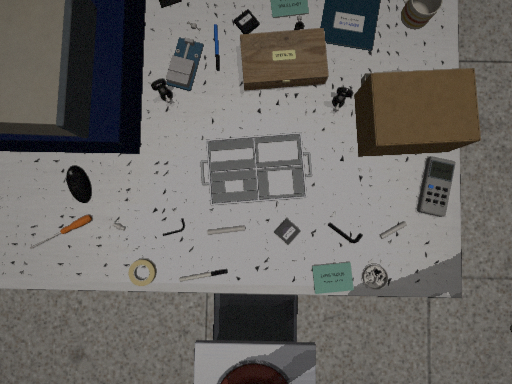

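View pics/scene0.png

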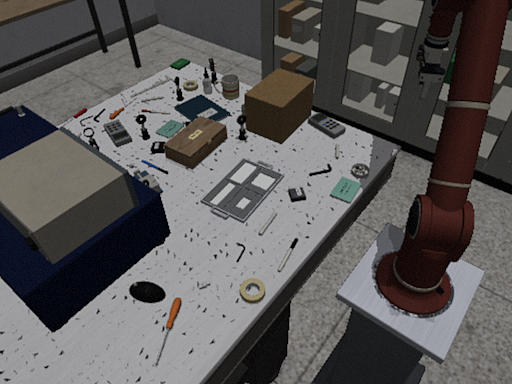

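The top view shows the tray at cols 207–305, rows 135–203. The long post is at (227,230), filter case (287,231), large key (345,232), short post (393,230), small key (175,228) and coupler (120,225). I'll rectify this view to world scale to measure positions.

```bash
cat > h.py <<'E'
from station import manip
import numpy as np, cv2
def P(d,p):
    T=np.linalg.inv(d["pose"]); q=T[:3,:3]@np.asarray(p,float)+T[:3,3]; q=d["mtx"]@q; return q[:2]/q[2]
def rect(d,x0,x1,y0,y1,z,s):
    # world plane z -> picture: col=(y1-y)*s, row=(x1-x)*s
    W=[(x1,y1),(x1,y0),(x0,y0),(x0,y1)]
    src=np.float32([P(d,(x,y,z)) for x,y in W]); dst=np.float32([((y1-y)*s,(x1-x)*s) for x,y in W])
    im=cv2.warpPerspective(d["image"],cv2.getPerspectiveTransform(src,dst),(int((y1-y0)*s),int((x1-x0)*s)),flags=cv2.INTER_CUBIC)
    for x in range(int(np.ceil(x0/50)*50),int(x1)+1,50):
        r=int((x1-x)*s); cv2.line(im,(0,r),(8,r),(0,0,255),1); cv2.putText(im,str(x),(10,r+4),0,.35,(0,0,255))
    for y in range(int(np.ceil(y0/50)*50),int(y1)+1,50):
        c=int((y1-y)*s); cv2.line(im,(c,0),(c,8),(0,0,255),1); cv2.putText(im,str(y),(c-8,18),0,.35,(0,0,255))
    return im
E
python3 - <<'E'
from h import *
d=manip.get_image("top")
cv2.imwrite("pics/r1.png",rect(d,340,440,60,360,7,2.6))
cv2.imwrite("pics/r2.png",rect(d,320,440,-360,-40,7,2.4))
cv2.imwrite("pics/r3.png",rect(d,420,640,-140,160,11,2.6))
E
```

```text
(no output)
```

View pics/r1.png

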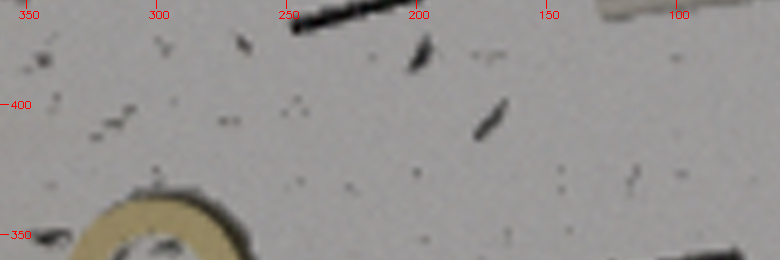

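View pics/r2.png

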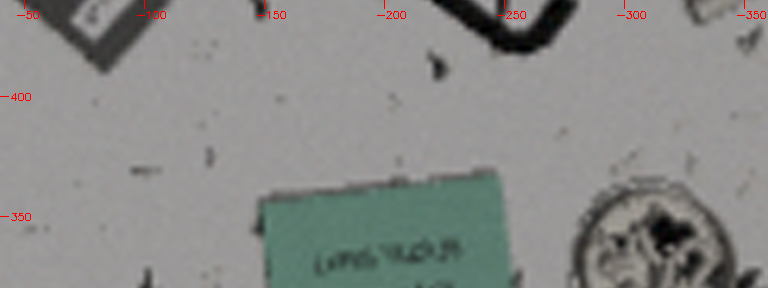

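View pics/r3.png

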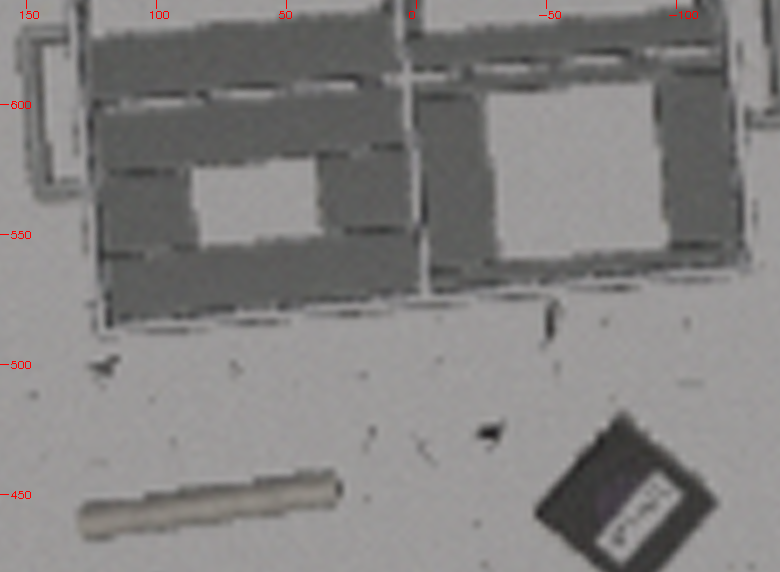

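r1 and r2 were cut too low. r3 shows the long post end to end from (80,520) to (338,487), the filter case at about (625,515), the coupler pocket at (257,202) and the square pocket at (580,170). I'll recut at x 400–490, plus the far tray row.

```bash
python3 - <<'E'
from h import *
d=manip.get_image("top")
a=rect(d,400,490,80,390,5,2.5); b=rect(d,400,490,-350,-40,5,2.5)
c=rect(d,500,730,-140,160,11,2.6)
cv2.imwrite("pics/r4.png",np.vstack([a,b])); cv2.imwrite("pics/r5.png",c)
E
```

```text
(no output)
```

View pics/r4.png

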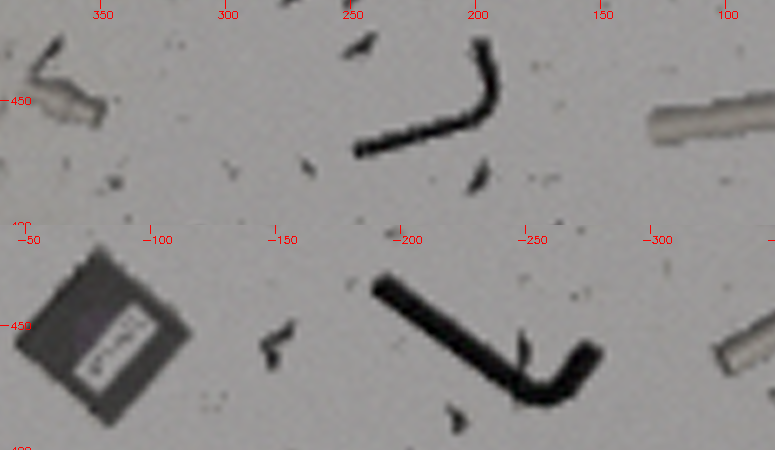

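View pics/r5.png

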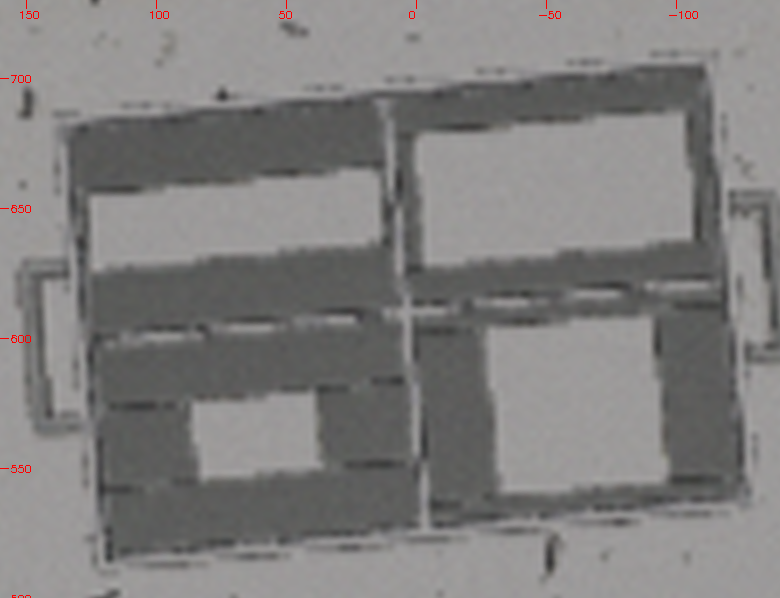

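r4 shows the coupler at about (67,100), small key near (470,105) and large key with its tip at (375,281), bend at (540,400) and short-arm end at (597,348). The filter case is centred at (103,337). r5 shows pocket centres for post (236,219), key (555,188), coupler (257,435) and filter (577,405). Pitches come out at 123.3 and 83.5 mm, and the pocket and object sizes agree with the spec.

```bash
cat > p.py <<'E'
import sys, numpy as np
from station import manip
from scipy.spatial.transform import Rotation as R
T=dict(key=(439.3,-228.2,-36.2),keyN=(645.2,-58.2,5.5),fil=(445.6,-80,-42.8),filN=(574.2,-62,-84.5),
 post=(446,79.2,7.2),postN=(646,69.4,5.5),cou=(450,362.6,-16),couN=(562.4,61.4,5.5))
x,y,f=T[sys.argv[1]]; z=float(sys.argv[2])
o=manip.get_obs(); p=o["tcp_pos"]; M=R.from_rotvec(o["tcp_rot"]).as_matrix()
phi=np.degrees(np.arctan2(M[1,1],M[0,1])); dr=(phi-f+180)%360-180
a=np.radians(f); d=np.array([x,y,z])-p
print("t",round(o["time_s"],1),"tcp",p.round(1),"phi",phi.round(1),"tilt",M[:2,2].round(4),"w",round(o["grip_width"],1),"gf",round(o["grasp_force"],1))
print("turn rz units",round(dr/6,2),"then shift units",(np.array([-d[0]*np.sin(a)+d[1]*np.cos(a), d[0]*np.cos(a)+d[1]*np.sin(a), -d[2]])/30).round(2))
E
python3 p.py key 60
```

```text
t 0.2 tcp [ 276.  -588.   225.9] phi -64.9 tilt [-0.0007  0.0014] w 92.9 gf 0.0
turn rz units -4.78 then shift units [12.89 -2.69  5.53]
```

Call:
{"name": "move_arm", "arguments": {"steps": [[[0,0,0,0,0,-0.96],[0,0,0,0,0,-0.96],[0,0,0,0,0,-0.96],[0,0,0,0,0,-0.95],[0,0,0,0,0,-0.95],[0.95,-0.2,0,0,0,0],[0.95,-0.2,0,0,0,0],[0.95,-0.2,0.2,0,0,0],[0.95,-0.2,0.2,0,0,0],[0.95,-0.2,0.2,0,0,0]]], "gripper": 0.45, "newtons": 20}}

```text
time_s: 1.03
tcp_pos: [336.4, -454.3, 208.4]
tcp_rot: [-2.802, -1.421, -0.0]
wrist_force: [0.1, 0.2, -0.4]
grip_width: 42.0
grasp_force: 0.0
```

Call:
{"name": "move_arm", "arguments": {"steps": [[[0.95,-0.2,0.5,0,0,0],[0.95,-0.2,0.5,0,0,0],[0.95,-0.2,0.6,0,0,0],[0.95,-0.2,0.6,0,0,0],[0.95,-0.2,0.6,0,0,0],[0.95,-0.2,0.6,0,0,0],[0.95,-0.2,0.5,0,0,0],[0.9,-0.2,0.5,0,0,0],[0.55,-0.1,0.5,0,0,0],[0,0,0,0,0,0]]]}}

```text
time_s: 1.87
tcp_pos: [439.1, -223.8, 59.5]
tcp_rot: [-2.79, -1.431, 0.001]
wrist_force: [0.3, 0.4, 0.6]
grip_width: 41.8
grasp_force: 0.0
```

```bash
python3 p.py key 13
```

```text
t 1.9 tcp [ 439.1 -223.8   59.5] phi -35.7 tilt [-0.003  0.005] w 41.8 gf 0.0
turn rz units 0.08 then shift units [-0.12  0.09  1.55]
```

Call:
{"name": "move_arm", "arguments": {"steps": [[[0,0,0.5,0,0,0],[0,0,0.5,0,0,0],[0,0,0,0,0,0],[0,0,0,0,0,0]]]}}

```text
time_s: 2.2
tcp_pos: [437.7, -230.4, 31.7]
tcp_rot: [-2.802, -1.42, 0.002]
wrist_force: [0.7, -0.8, 0.3]
grip_width: 41.8
grasp_force: 0.0
```

```bash
python3 p.py key 13; python3 - <<'E'
from h import *
d=manip.get_image("top"); cv2.imwrite("pics/k1.png",np.hstack([rect(d,380,520,-300,-150,9,2.5),cv2.resize(manip.get_image("scene")["image"][130:230,260:400],None,fx=2.8,fy=2.8)[:350]][:1]+[]))
cv2.imwrite("pics/k2.png",cv2.resize(manip.get_image("scene")["image"][120:220,260:390],None,fx=5,fy=5,interpolation=2))
E
```

```text
t 2.2 tcp [ 437.7 -230.4   31.7] phi -36.3 tilt [-0.0012 -0.0002] w 41.8 gf 0.0
turn rz units -0.01 then shift units [ 0.09 -0.    0.62]
```

View pics/k2.png

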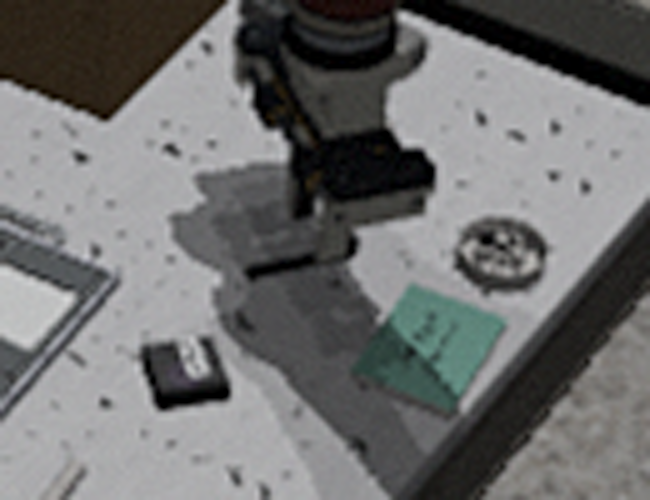

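The scene crop shows the key's long arm, from (250,268) to (330,255), running between the fingers near (300,200) and (335,235). Descending to grip.

Call:
{"name": "move_arm", "arguments": {"steps": [[[0.09,0,0.3,0,0,0],[0,0,0.33,0,0,0],[0,0,0,0,0,0],[0,0,0,0,0,0]]]}}

```text
time_s: 2.68
tcp_pos: [439.4, -226.8, 12.0]
tcp_rot: [-2.8, -1.422, 0.002]
wrist_force: [-0.8, -0.3, 0.4]
grip_width: 41.8
grasp_force: 0.0
```

Call:
{"name": "move_arm", "arguments": {"steps": [[[0,0,0,0,0,0],[0,0,0,0,0,0],[0,0,0,0,0,0],[0,0,0,0,0,0],[0,0,0,0,0,0],[0,0,0,0,0,0]]], "gripper": 0}}

```text
time_s: 3.18
tcp_pos: [439.9, -227.2, 12.9]
tcp_rot: [2.801, 1.422, 0.0]
wrist_force: [-0.4, 0.1, -0.9]
grip_width: 8.2
grasp_force: 17.3
```

Call:
{"name": "move_arm", "arguments": {"steps": [[[0,0,-0.3,0,0,0],[0,0,-0.6,0,0,0],[0,0,-0.6,0,0,0],[0,0,-0.5,0,0,0],[0,0,0,0,0,0]]]}}

```text
time_s: 3.6
tcp_pos: [441.7, -228.0, 75.8]
tcp_rot: [2.797, 1.42, 0.006]
wrist_force: [-0.2, -0.6, -0.9]
grip_width: 7.6
grasp_force: 17.3
```

```bash
python3 p.py keyN 50
```

```text
t 3.6 tcp [ 441.7 -228.    75.8] phi -36.2 tilt [ 0.0055 -0.0025] w 7.6 gf 17.3
turn rz units -6.95 then shift units [4.99 7.29 0.86]
```

Call:
{"name": "move_arm", "arguments": {"steps": [[[0,0,0,0,0,-0.7],[0,0,0,0,0,-0.9],[0,0,0,0,0,-0.9],[0,0,0,0,0,-0.9],[0,0,0,0,0,-0.9],[0,0,0,0,0,-0.9],[0,0,0,0,0,-0.9],[0,0,0,0,0,-0.85],[0.3,0.4,0,0,0,0],[0.5,0.75,0,0,0,0]]]}}

```text
time_s: 4.43
tcp_pos: [468.6, -202.6, 71.8]
tcp_rot: [-2.117, -2.317, 0.007]
wrist_force: [-0.1, 0.3, -0.8]
grip_width: 7.9
grasp_force: 17.3
```

Call:
{"name": "move_arm", "arguments": {"steps": [[[0.6,0.85,0,0,0,0],[0.6,0.85,0,0,0,0],[0.6,0.9,0,0,0,0],[0.6,0.9,0,0,0,0],[0.6,0.9,0,0,0,0],[0.5,0.8,0,0,0,0],[0.4,0.6,0,0,0,0],[0.3,0.3,0.3,0,0,0],[0,0,0.3,0,0,0],[0,0,0.2,0,0,0]]]}}

```text
time_s: 5.27
tcp_pos: [639.9, -57.1, 46.4]
tcp_rot: [-2.109, -2.325, 0.005]
wrist_force: [-0.8, -2.0, -0.0]
grip_width: 7.7
grasp_force: 17.3
```

Call:
{"name": "move_arm", "arguments": {"steps": [[[0,0,0,0,0,0],[0,0,0,0,0,0]]]}}

```text
time_s: 5.43
tcp_pos: [639.9, -59.3, 47.5]
tcp_rot: [-2.113, -2.322, 0.006]
wrist_force: [-0.0, 0.4, 0.6]
grip_width: 7.9
grasp_force: 17.3
```

```bash
python3 p.py keyN 21; python3 - <<'E'
from h import *
cv2.imwrite("pics/k3.png",cv2.resize(manip.get_image("scene")["image"][120:240,180:330],None,fx=5,fy=5,interpolation=2))
E
```

```text
t 5.4 tcp [639.9 -59.3  47.5] phi 5.4 tilt [-0.0038 -0.0015] w 7.9 gf 17.3
turn rz units -0.02 then shift units [0.02 0.18 0.88]
```

View pics/k3.png

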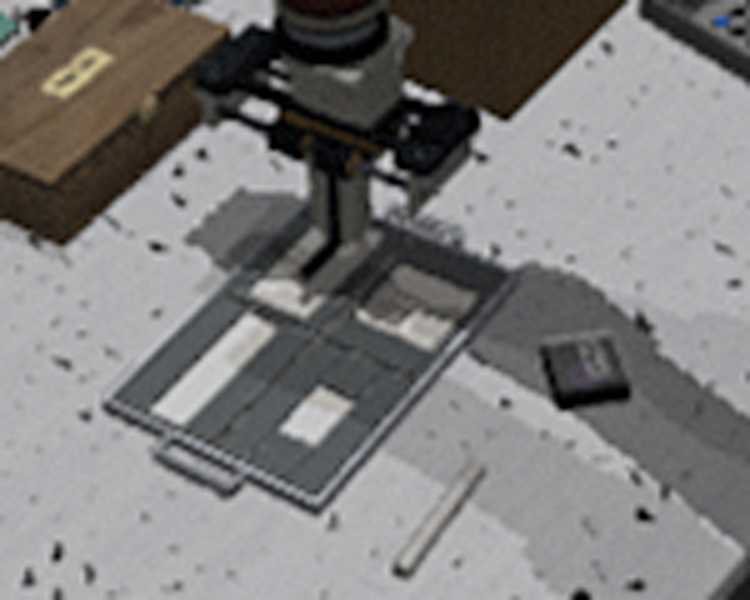

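The key is held along the pocket, with its tip visible at (315,265). Lowering to release height.

Call:
{"name": "move_arm", "arguments": {"steps": [[[0,0.18,0.3,0,0,0],[0,0,0.3,0,0,0],[0,0,0.15,0,0,0],[0,0,0.13,0,0,0],[0,0,0,0,0,0],[0,0,0,0,0,0]]]}}

```text
time_s: 5.98
tcp_pos: [647.1, -56.4, 22.0]
tcp_rot: [-2.111, -2.326, 0.001]
wrist_force: [-0.3, -0.1, -0.3]
grip_width: 7.8
grasp_force: 17.3
```

```bash
python3 p.py keyN 20.3
```

```text
t 6.0 tcp [647.1 -56.4  22. ] phi 5.5 tilt [-0.0007  0.0001] w 7.8 gf 17.3
turn rz units 0.0 then shift units [-0.05 -0.07  0.06]
```

Call:
{"name": "move_arm", "arguments": {"steps": [[[-0.03,-0.04,0.05,0,0,0],[0,0,0,0,0,0]]]}}

```text
time_s: 6.15
tcp_pos: [646.1, -57.8, 20.9]
tcp_rot: [2.112, 2.326, -0.0]
wrist_force: [0.4, -0.2, -0.1]
grip_width: 7.7
grasp_force: 17.3
```

Call:
{"name": "move_arm", "arguments": {"steps": [[[0,0,0,0,0,0],[0,0,0,0,0,0],[0,0,-0.2,0,0,0],[0,0,-0.5,0,0,0],[0,0,-0.8,0,0,0],[0,0,-0.8,0,0,0],[0,0,0,0,0,0]]], "gripper": 0.25}}

```text
time_s: 6.73
tcp_pos: [650.1, -57.1, 95.8]
tcp_rot: [2.107, 2.32, 0.012]
wrist_force: [1.2, 0.5, 0.6]
grip_width: 23.4
grasp_force: 0.0
```

```bash
python3 p.py fil 60
```

```text
t 6.7 tcp [650.1 -57.1  95.8] phi 5.5 tilt [0.0108 0.0001] w 23.4 gf 0.0
turn rz units 8.05 then shift units [-5.19 -4.48  1.19]
```

Call:
{"name": "move_arm", "arguments": {"steps": [[[0,0,0,0,0,1],[0,0,0,0,0,1],[0,0,0,0,0,1],[0,0,0,0,0,1],[0,0,0,0,0,1],[0,0,0,0,0,1],[0,0,0,0,0,1],[0,0,0,0,0,1],[-0.5,-0.4,0,0,0,0],[-0.9,-0.8,0,0,0,0]]], "gripper": 0.75}}

```text
time_s: 7.57
tcp_pos: [594.5, -63.0, 89.9]
tcp_rot: [2.872, 1.268, 0.009]
wrist_force: [-0.6, -0.8, -0.2]
grip_width: 69.7
grasp_force: 0.0
```

Call:
{"name": "move_arm", "arguments": {"steps": [[[-0.9,-0.8,0,0,0,0],[-0.9,-0.8,0,0,0,0],[-0.9,-0.8,0.4,0,0,0],[-0.7,-0.6,0.4,0,0,0],[-0.3,-0.2,0.4,0,0,0],[0,0,0,0,0,0],[0,0,0,0,0,0]]]}}

```text
time_s: 8.15
tcp_pos: [446.0, -81.2, 54.0]
tcp_rot: [-2.875, -1.266, -0.001]
wrist_force: [0.7, 0.6, -0.5]
grip_width: 69.6
grasp_force: 0.0
```

```bash
python3 p.py fil 16.5; python3 - <<'E'
from h import *
d=manip.get_image("top");s=manip.get_image("scene")
a=rect(d,590,725,-140,0,9,2.9); b=cv2.resize(s["image"][140:220,210:330],(588,391),interpolation=2)
b=cv2.resize(b,None,fx=a.shape[0]/391,fy=a.shape[0]/391); cv2.imwrite("pics/k4.png",np.hstack([a[:,:390],b[:a.shape[0],:400]]))
E
```

```text
t 8.2 tcp [446.  -81.2  54. ] phi -42.5 tilt [0.0004 0.0002] w 69.6 gf 0.0
turn rz units 0.05 then shift units [ 0.02 -0.04  1.25]
```

View pics/k4.png

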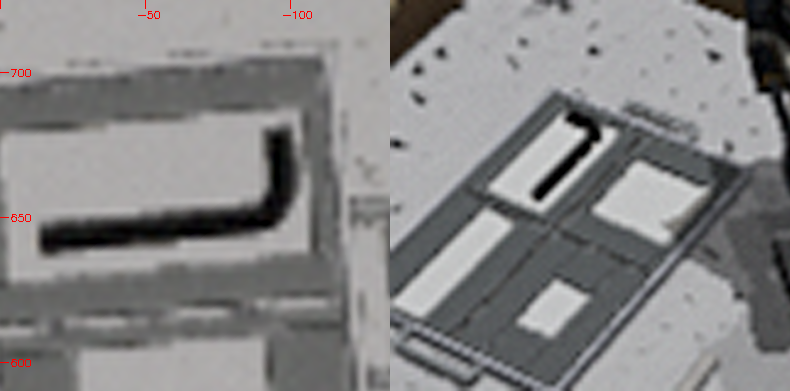

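The key lies flat in its pocket: key cols 38–292, rows 126–255, in a pocket spanning about 5–310, 110–280, so it is within 3 mm of centre. Next is the filter case.

Call:
{"name": "move_arm", "arguments": {"steps": [[[0,0,0.5,0,0,0],[0,0,0.5,0,0,0],[0,0,0.25,0,0,0],[0,0,0,0,0,0],[0,0,0,0,0,0]]]}}

```text
time_s: 8.67
tcp_pos: [446.5, -80.9, 16.4]
tcp_rot: [2.875, 1.267, 0.001]
wrist_force: [-1.1, 0.6, -0.4]
grip_width: 69.4
grasp_force: 0.0
```

Call:
{"name": "move_arm", "arguments": {"steps": [[[0,0,0,0,0,0],[0,0,0,0,0,0],[0,0,0,0,0,0],[0,0,0,0,0,0],[0,0,0,0,0,0]]], "gripper": 0.3, "newtons": 15}}

```text
time_s: 9.08
tcp_pos: [445.8, -81.2, 16.9]
tcp_rot: [2.875, 1.266, 0.001]
wrist_force: [-0.9, -0.5, 3.9]
grip_width: 49.9
grasp_force: 15.0
```

Call:
{"name": "move_arm", "arguments": {"steps": [[[0,0,-0.3,0,0,0],[0,0,-0.6,0,0,0],[0,0,-0.6,0,0,0],[0,0,-0.3,0,0,0],[0,0,0,0,0,0]]]}}

```text
time_s: 9.5
tcp_pos: [446.9, -81.5, 72.4]
tcp_rot: [2.873, 1.265, 0.006]
wrist_force: [0.3, -0.5, 0.0]
grip_width: 49.7
grasp_force: 15.0
```

```bash
python3 p.py filN 50
```

```text
t 9.5 tcp [446.9 -81.5  72.4] phi -42.5 tilt [ 0.0045 -0.0006] w 49.7 gf 15.0
turn rz units 7.0 then shift units [ 4.29 -0.24  0.75]
```

Call:
{"name": "move_arm", "arguments": {"steps": [[[0,0,0,0,0,0.8],[0,0,0,0,0,0.9],[0,0,0,0,0,0.9],[0,0,0,0,0,0.9],[0,0,0,0,0,0.9],[0,0,0,0,0,0.9],[0,0,0,0,0,0.9],[0,0,0,0,0,0.8],[0.4,0,0,0,0,0],[0.8,0,0,0,0,0]]]}}

```text
time_s: 10.33
tcp_pos: [477.8, -78.0, 69.5]
tcp_rot: [-3.138, -0.148, 0.011]
wrist_force: [-0.4, -0.8, -0.9]
grip_width: 50.2
grasp_force: 15.0
```

Call:
{"name": "move_arm", "arguments": {"steps": [[[0.9,0,0,0,0,0],[0.9,0,0,0,0,0],[0.8,-0.1,0,0,0,0],[0.4,-0.1,0.3,0,0,0],[0,0,0.4,0,0,0],[0,0,0,0,0,0],[0,0,0,0,0,0]]]}}

```text
time_s: 10.92
tcp_pos: [568.9, -63.1, 48.0]
tcp_rot: [-3.138, -0.151, 0.006]
wrist_force: [-0.4, 1.1, -0.1]
grip_width: 49.6
grasp_force: 15.0
```

```bash
python3 p.py filN 24.3
```

```text
t 10.9 tcp [568.9 -63.1  48. ] phi -84.5 tilt [-0.0038  0.0001] w 49.6 gf 15.0
turn rz units 0.0 then shift units [ 0.18 -0.02  0.79]
```

Call:
{"name": "move_arm", "arguments": {"steps": [[[0.14,0,0.3,0,0,0],[0,0,0.3,0,0,0],[0,0,0.17,0,0,0],[0,0,0,0,0,0],[0,0,0,0,0,0]]]}}

```text
time_s: 11.33
tcp_pos: [574.1, -62.7, 25.8]
tcp_rot: [-3.138, -0.151, 0.002]
wrist_force: [1.3, 0.0, -0.3]
grip_width: 50.0
grasp_force: 15.0
```

```bash
python3 p.py filN 24.3
```

```text
t 11.3 tcp [574.1 -62.7  25.8] phi -84.5 tilt [-0.0011  0.0002] w 50.0 gf 15.0
turn rz units 0.0 then shift units [ 0.01 -0.02  0.05]
```

Call:
{"name": "move_arm", "arguments": {"steps": [[[0,0,0.04,0,0,0],[0,0,0,0,0,0],[0,0,0,0,0,0]]]}}

```text
time_s: 11.58
tcp_pos: [574.8, -62.7, 25.4]
tcp_rot: [3.138, 0.151, 0.001]
wrist_force: [-1.1, -0.2, 0.2]
grip_width: 49.5
grasp_force: 15.0
```

Call:
{"name": "move_arm", "arguments": {"steps": [[[0,0,0,0,0,0],[0,0,0,0,0,0],[0,0,-0.2,0,0,0],[0,0,-0.5,0,0,0],[0,0,-0.8,0,0,0],[0,0,-0.8,0,0,0],[0,0,0,0,0,0]]], "gripper": 0.65}}

```text
time_s: 12.17
tcp_pos: [578.0, -63.3, 99.1]
tcp_rot: [3.136, 0.151, 0.015]
wrist_force: [0.8, -0.4, 0.0]
grip_width: 60.4
grasp_force: 0.0
```

```bash
python3 p.py post 60
```

```text
t 12.2 tcp [578.  -63.3  99.1] phi -84.5 tilt [ 0.0097 -0.001 ] w 60.4 gf 0.0
turn rz units -15.28 then shift units [ 5.26 -3.77  1.3 ]
```

Call:
{"name": "move_arm", "arguments": {"steps": [[[0,0,0,0,0,-1],[0,0,0,0,0,-1],[0,0,0,0,0,-1],[0,0,0,0,0,-1],[0,0,0,0,0,-1],[0,0,0,0,0,-1],[0,0,0,0,0,-1],[0,0,0,0,0,-1],[0,0,0,0,0,-1],[0,0,0,0,0,-1]]], "gripper": 0.45}}

```text
time_s: 13.0
tcp_pos: [574.3, -62.8, 94.0]
tcp_rot: [-2.637, -1.707, 0.0]
wrist_force: [-0.4, 0.1, -0.2]
grip_width: 41.9
grasp_force: 0.0
```

Call:
{"name": "move_arm", "arguments": {"steps": [[[0,0,0,0,0,-1],[0,0,0,0,0,-1],[0,0,0,0,0,-1],[0,0,0,0,0,-1],[0,0,0,0,0,-1],[0,0,0,0,0,-0.28],[0.5,-0.4,0,0,0,0],[0.9,-0.7,0,0,0,0],[0.9,-0.7,0,0,0,0],[0.9,-0.7,0,0,0,0]]]}}

```text
time_s: 13.83
tcp_pos: [487.2, 23.7, 94.1]
tcp_rot: [2.081, 2.353, 0.001]
wrist_force: [0.6, -0.0, 0.3]
grip_width: 41.9
grasp_force: 0.0
```

Call:
{"name": "move_arm", "arguments": {"steps": [[[0.9,-0.6,0.4,0,0,0],[0.8,-0.4,0.5,0,0,0],[0.3,-0.2,0.4,0,0,0],[0,0,0,0,0,0],[0,0,0,0,0,0]]]}}

```text
time_s: 14.25
tcp_pos: [444.8, 78.3, 55.0]
tcp_rot: [-2.077, -2.357, 0.001]
wrist_force: [0.3, 0.6, -0.3]
grip_width: 41.7
grasp_force: 0.0
```

```bash
python3 p.py post 14
```

```text
t 14.2 tcp [444.8  78.3  55. ] phi 7.2 tilt [-0.0007 -0.0006] w 41.7 gf 0.0
turn rz units 0.0 then shift units [0.03 0.04 1.37]
```

Call:
{"name": "move_arm", "arguments": {"steps": [[[0.03,0.03,0.5,0,0,0],[0,0,0.5,0,0,0],[0,0,0.37,0,0,0],[0,0,0,0,0,0],[0,0,0,0,0,0]]]}}

```text
time_s: 14.67
tcp_pos: [446.8, 77.9, 14.3]
tcp_rot: [2.08, 2.353, 0.0]
wrist_force: [-0.0, 0.3, -0.1]
grip_width: 42.2
grasp_force: 0.0
```

Call:
{"name": "move_arm", "arguments": {"steps": [[[0,0,0,0,0,0],[0,0,0,0,0,0],[0,0,0,0,0,0],[0,0,0,0,0,0],[0,0,0,0,0,0],[0,0,0,0,0,0]]], "gripper": 0, "newtons": 30}}

```text
time_s: 15.17
tcp_pos: [445.8, 79.2, 14.3]
tcp_rot: [2.077, 2.357, 0.0]
wrist_force: [-1.0, -0.4, 3.0]
grip_width: 11.0
grasp_force: 30.0
```

Call:
{"name": "move_arm", "arguments": {"steps": [[[0,0,-0.3,0,0,0],[0,0,-0.6,0,0,0],[0,0,-0.6,0,0,0],[0,0,-0.3,0,0,0],[0,0,0,0,0,0]]]}}

```text
time_s: 15.58
tcp_pos: [446.9, 79.5, 69.9]
tcp_rot: [2.076, 2.355, 0.006]
wrist_force: [-0.1, -0.6, -1.2]
grip_width: 11.0
grasp_force: 30.0
```

```bash
python3 p.py postN 50; python3 - <<'E'
from h import *
d=manip.get_image("scene"); c=P(d,(530,20,15)).astype(int)
cv2.imwrite("pics/k5.png",cv2.resize(d["image"][c[1]-60:c[1]+60,c[0]-75:c[0]+75],None,fx=5,fy=5,interpolation=2))
E
```

```text
t 15.6 tcp [446.9  79.5  69.9] phi 7.2 tilt [0.0041 0.0011] w 11.0 gf 30.0
turn rz units 0.28 then shift units [-0.97  6.57  0.66]
```

View pics/k5.png

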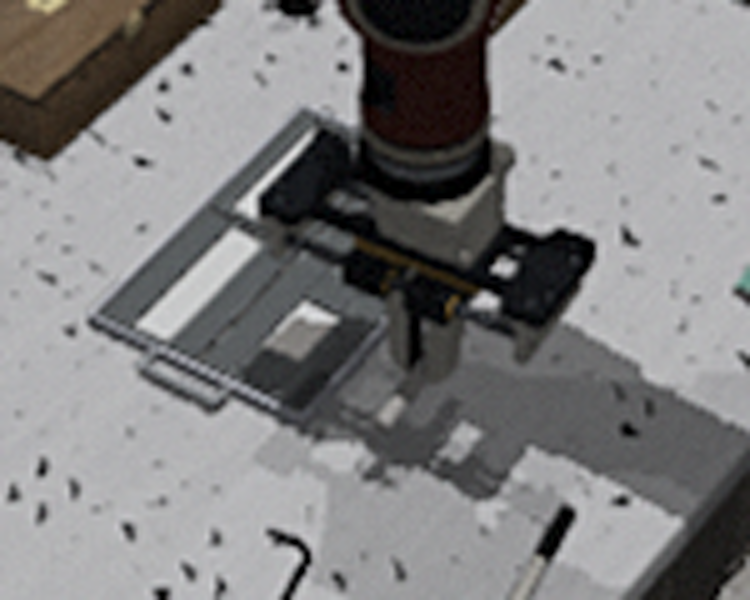

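The post is in the jaws, its near end showing at about (390,410), and a width of 11 mm at 30 N confirms the hold. Moving to the tray.

Call:
{"name": "move_arm", "arguments": {"steps": [[[0,0.4,0,0,0,0.28],[-0.1,0.7,0,0,0,0],[-0.1,0.8,0,0,0,0],[-0.15,0.8,0,0,0,0],[-0.15,0.8,0,0,0,0],[-0.15,0.8,0,0,0,0],[-0.15,0.8,0,0,0,0],[-0.1,0.8,0,0,0,0],[0,0.4,0,0,0,0],[0,0.3,0,0,0,0]]]}}

```text
time_s: 16.47
tcp_pos: [646.0, 71.1, 66.0]
tcp_rot: [-2.112, -2.324, 0.002]
wrist_force: [-0.3, 0.6, -0.1]
grip_width: 10.7
grasp_force: 30.0
```

Call:
{"name": "move_arm", "arguments": {"steps": [[[0,0,0.3,0,0,0],[0,0,0.3,0,0,0],[0,0,0,0,0,0],[0,0,0,0,0,0]]]}}

```text
time_s: 16.8
tcp_pos: [643.1, 71.5, 48.1]
tcp_rot: [-2.109, -2.324, 0.006]
wrist_force: [0.1, -0.6, -0.2]
grip_width: 11.1
grasp_force: 30.0
```

```bash
python3 p.py postN 21.8
```

```text
t 16.8 tcp [643.1  71.5  48.1] phi 5.6 tilt [-0.0046 -0.0008] w 11.1 gf 30.0
turn rz units 0.01 then shift units [-0.08  0.09  0.88]
```

Call:
{"name": "move_arm", "arguments": {"steps": [[[-0.06,0.06,0.3,0,0,0],[0,0,0.3,0,0,0],[0,0,0.15,0,0,0],[0,0,0.1,0,0,0],[0,0,0,0,0,0],[0,0,0,0,0,0]]]}}

```text
time_s: 17.3
tcp_pos: [647.2, 70.2, 24.3]
tcp_rot: [-2.112, -2.326, 0.0]
wrist_force: [-0.5, -0.8, -0.1]
grip_width: 10.8
grasp_force: 30.0
```

```bash
python3 p.py postN 21.8
```

```text
t 17.3 tcp [647.2  70.2  24.3] phi 5.5 tilt [-0.0002  0.0002] w 10.8 gf 30.0
turn rz units 0.0 then shift units [-0.02 -0.04  0.08]
```

Call:
{"name": "move_arm", "arguments": {"steps": [[[-0.02,-0.04,0.08,0,0,0],[0,0,0,0,0,0],[0,0,0,0,0,0]]]}}

```text
time_s: 17.55
tcp_pos: [646.1, 69.3, 22.2]
tcp_rot: [2.112, 2.326, 0.0]
wrist_force: [-0.1, 0.6, -1.2]
grip_width: 11.2
grasp_force: 30.0
```

Call:
{"name": "move_arm", "arguments": {"steps": [[[0,0,0,0,0,0],[0,0,0,0,0,0],[0,0,-0.2,0,0,0],[0,0,-0.5,0,0,0],[0,0,-0.8,0,0,0],[0,0,-0.8,0,0,0],[0,0,0,0,0,0]]], "gripper": 0.27}}

```text
time_s: 18.13
tcp_pos: [649.9, 70.4, 97.0]
tcp_rot: [2.108, 2.321, 0.014]
wrist_force: [0.5, 0.8, 0.8]
grip_width: 25.3
grasp_force: 0.0
```

```bash
python3 p.py cou 60
```

```text
t 18.1 tcp [649.9  70.4  97. ] phi 5.5 tilt [0.0107 0.0022] w 25.3 gf 0.0
turn rz units 3.59 then shift units [ 7.53 -9.09  1.23]
```

Call:
{"name": "move_arm", "arguments": {"steps": [[[0,0,0,0,0,0.9],[0,0,0,0,0,0.9],[0,0,0,0,0,0.9],[0,0,0,0,0,0.9],[0,-0.5,0,0,0,0],[0,-0.9,0,0,0,0],[0,-1,0,0,0,0],[0.3,-0.9,0,0,0,0],[0.5,-0.9,0,0,0,0],[0.6,-0.9,0,0,0,0]]], "gripper": 0.45}}

```text
time_s: 18.97
tcp_pos: [509.6, 151.4, 91.3]
tcp_rot: [2.512, 1.885, -0.001]
wrist_force: [0.3, 0.7, -0.8]
grip_width: 42.0
grasp_force: 0.0
```

Call:
{"name": "move_arm", "arguments": {"steps": [[[0.7,-0.8,0,0,0,0],[0.8,-0.7,0,0,0,0],[0.9,-0.7,0,0,0,0],[0.9,-0.7,0,0,0,0],[0.9,-0.7,0,0,0,0],[0.9,-0.3,0.3,0,0,0],[0.7,0,0.4,0,0,0],[0.3,0,0.4,0,0,0],[0,0,0,0,0,0],[0,0,0,0,0,0]]]}}

```text
time_s: 19.8
tcp_pos: [448.4, 360.0, 57.6]
tcp_rot: [2.509, 1.89, -0.003]
wrist_force: [0.4, -0.5, 0.9]
grip_width: 41.6
grasp_force: 0.0
```

```bash
python3 p.py cou 13.5; python3 - <<'E'
from h import *
d=manip.get_image("scene"); t=manip.get_image("top"); c=P(d,(450,363,15)).astype(int)
a=cv2.resize(d["image"][c[1]-40:c[1]+40,c[0]-45:c[0]+45],(450,400),interpolation=2)
b=rect(t,510,710,-130,140,11,1.3); b=cv2.copyMakeBorder(b,0,400-b.shape[0],0,0,cv2.BORDER_CONSTANT)
cv2.imwrite("pics/k6.png",np.hstack([a,b]))
E
```

```text
t 19.8 tcp [448.4 360.   57.6] phi -16.0 tilt [-0.0013 -0.0014] w 41.6 gf 0.0
turn rz units -0.01 then shift units [0.1  0.03 1.47]
```

View pics/k6.png

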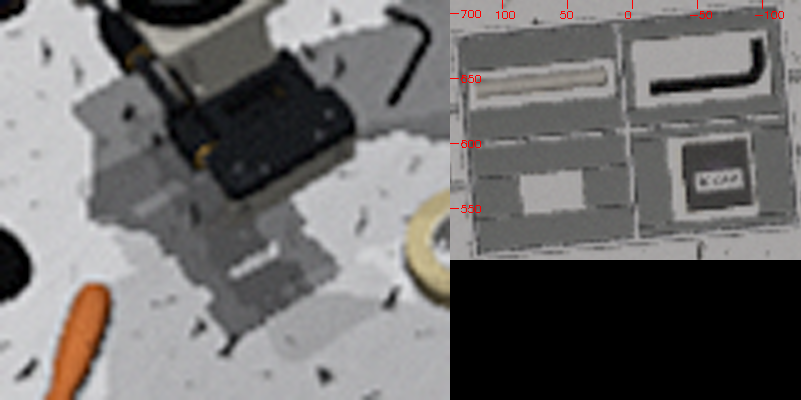

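The post, key and filter case all lie in their pockets. The post spans cols 477–607 in a pocket of 472–615, and the filter is centred at (718,176) against pocket centre (712,176), about 4 mm off and within tolerance. Now the coupler.

Call:
{"name": "move_arm", "arguments": {"steps": [[[0.08,0.03,0.5,0,0,0],[0,0,0.5,0,0,0],[0,0,0.45,0,0,0],[0,0,0,0,0,0],[0,0,0,0,0,0]]]}}

```text
time_s: 20.32
tcp_pos: [450.8, 361.2, 15.0]
tcp_rot: [2.511, 1.887, -0.001]
wrist_force: [0.3, -0.3, 0.1]
grip_width: 42.0
grasp_force: 0.0
```

Call:
{"name": "move_arm", "arguments": {"steps": [[[0,0,0,0,0,0],[0,0,0,0,0,0],[0,0,0,0,0,0],[0,0,0,0,0,0],[0,0,0,0,0,0],[0,0,0,0,0,0]]], "gripper": 0, "newtons": 15}}

```text
time_s: 20.82
tcp_pos: [450.7, 362.6, 15.1]
tcp_rot: [-2.51, -1.889, -0.001]
wrist_force: [-0.7, -0.4, 1.7]
grip_width: 12.0
grasp_force: 15.0
```

Call:
{"name": "move_arm", "arguments": {"steps": [[[0,0,-0.3,0,0,0],[0,0,-0.6,0,0,0],[0,0,-0.6,0,0,0],[0,0,-0.3,0,0,0],[0,0,0,0,0,0]]]}}

```text
time_s: 21.23
tcp_pos: [451.8, 363.6, 71.1]
tcp_rot: [-2.51, -1.889, -0.008]
wrist_force: [0.5, -0.4, 0.1]
grip_width: 12.2
grasp_force: 15.0
```

```bash
python3 p.py couN 50
```

```text
t 21.2 tcp [451.8 363.6  71.1] phi -16.1 tilt [0.0039 0.0034] w 12.2 gf 15.0
turn rz units -3.6 then shift units [-10.38   2.7    0.7 ]
```

Call:
{"name": "move_arm", "arguments": {"steps": [[[0,0,0,0,0,-0.9],[0,0,0,0,0,-0.9],[0,0,0,0,0,-0.9],[0,0,0,0,0,-0.9],[-0.5,0,0,0,0,0],[-0.9,0,0,0,0,0],[-0.9,0,0,0,0,0],[-0.9,0.2,0,0,0,0],[-0.9,0.3,0,0,0,0],[-0.9,0.3,0,0,0,0]]]}}

```text
time_s: 22.07
tcp_pos: [488.4, 212.5, 68.1]
tcp_rot: [-2.115, -2.323, 0.003]
wrist_force: [0.9, -1.2, -0.0]
grip_width: 12.0
grasp_force: 15.0
```

Call:
{"name": "move_arm", "arguments": {"steps": [[[-0.9,0.3,0,0,0,0],[-0.9,0.4,0,0,0,0],[-0.9,0.4,0,0,0,0],[-0.9,0.4,0,0,0,0],[-0.9,0.3,0,0,0,0],[-0.6,0.1,0.2,0,0,0],[-0.3,0,0.3,0,0,0],[0,0,0.2,0,0,0],[0,0,0,0,0,0],[0,0,0,0,0,0]]]}}

```text
time_s: 22.9
tcp_pos: [559.8, 61.7, 46.9]
tcp_rot: [-2.107, -2.326, 0.001]
wrist_force: [0.2, -0.3, 0.2]
grip_width: 12.1
grasp_force: 15.0
```

```bash
python3 p.py couN 22.4
```

```text
t 22.9 tcp [559.8  61.7  46.9] phi 5.7 tilt [-0.0022  0.0014] w 12.1 gf 15.0
turn rz units 0.03 then shift units [-0.02  0.09  0.82]
```

Call:
{"name": "move_arm", "arguments": {"steps": [[[-0.01,0.05,0.3,0,0,0],[0,0,0.3,0,0,0],[0,0,0.15,0,0,0],[0,0,0.06,0,0,0],[0,0,0,0,0,0],[0,0,0,0,0,0]]]}}

```text
time_s: 23.4
tcp_pos: [562.7, 59.7, 23.2]
tcp_rot: [-2.111, -2.326, -0.0]
wrist_force: [0.2, 0.2, -0.3]
grip_width: 11.9
grasp_force: 15.0
```

```bash
python3 p.py couN 22.4
```

```text
t 23.4 tcp [562.7  59.7  23.2] phi 5.5 tilt [-0.0001  0.0001] w 11.9 gf 15.0
turn rz units 0.01 then shift units [ 0.06 -0.01  0.03]
```

Call:
{"name": "move_arm", "arguments": {"steps": [[[0.04,0,0.03,0,0,0],[0,0,0,0,0,0],[0,0,0,0,0,0]]]}}

```text
time_s: 23.65
tcp_pos: [562.7, 60.8, 22.6]
tcp_rot: [2.112, 2.326, 0.001]
wrist_force: [0.1, 0.1, 0.5]
grip_width: 12.3
grasp_force: 15.0
```

Call:
{"name": "move_arm", "arguments": {"steps": [[[0,0,0,0,0,0],[0,0,0,0,0,0],[0,0,-0.2,0,0,0],[0,0,-0.5,0,0,0],[0,0,-0.8,0,0,0],[0,0,-0.8,0,0,0],[0,-0.5,0,0,0,0],[0,-0.9,0,0,0,0],[0,-0.9,0,0,0,0],[0,-0.9,0,0,0,0]]], "gripper": 0.27}}

```text
time_s: 24.48
tcp_pos: [466.3, 51.3, 92.1]
tcp_rot: [2.112, 2.325, 0.002]
wrist_force: [-0.1, -0.3, 0.6]
grip_width: 25.1
grasp_force: 0.0
```

Call:
{"name": "move_arm", "arguments": {"steps": [[[0.9,0,0,0,0,0],[0.9,0,0,0,0,0],[0.9,0,0,0,0,0],[0.9,0,0,0,0,0],[0.9,0,0,0,0,0],[0.9,0,0,0,0,0],[0.5,0,0,0,0,0],[0,0,0,0,0,0],[0,0,0,0,0,0]]]}}

```text
time_s: 25.23
tcp_pos: [449.9, 227.9, 91.7]
tcp_rot: [2.11, 2.327, 0.0]
wrist_force: [-0.0, -0.7, 0.5]
grip_width: 25.0
grasp_force: 0.0
```

```bash
python3 - <<'E'
from h import *
t=manip.get_image("top"); d=manip.get_image("scene")
cv2.imwrite("pics/k7.png",rect(t,510,710,-130,140,11,2.9))
print(manip.get_obs()["tcp_pos"])
c=P(d,(520,0,0)).astype(int)
cv2.imwrite("pics/k8.png",cv2.resize(d["image"][c[1]-60:c[1]+60,c[0]-80:c[0]+80],None,fx=5,fy=5,interpolation=2))
E
```

```text
[450.28004018 225.58408043  91.4336467 ]
```

View pics/k7.png

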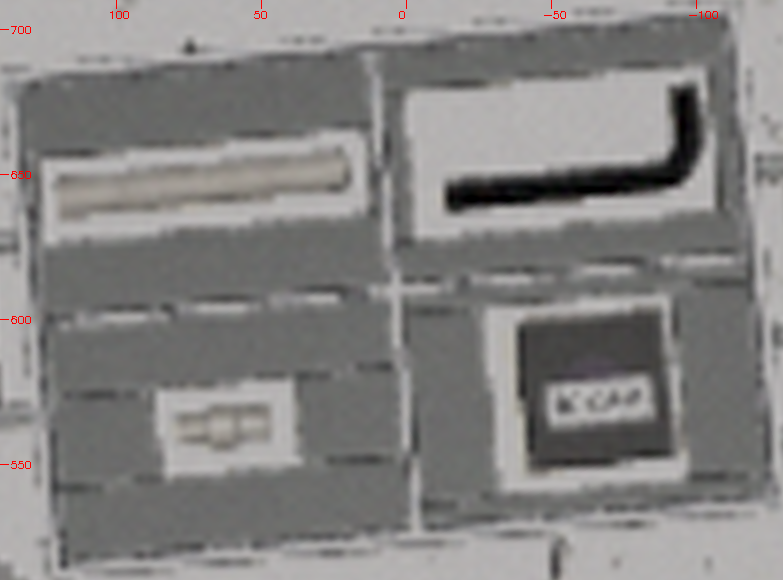

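View pics/k8.png

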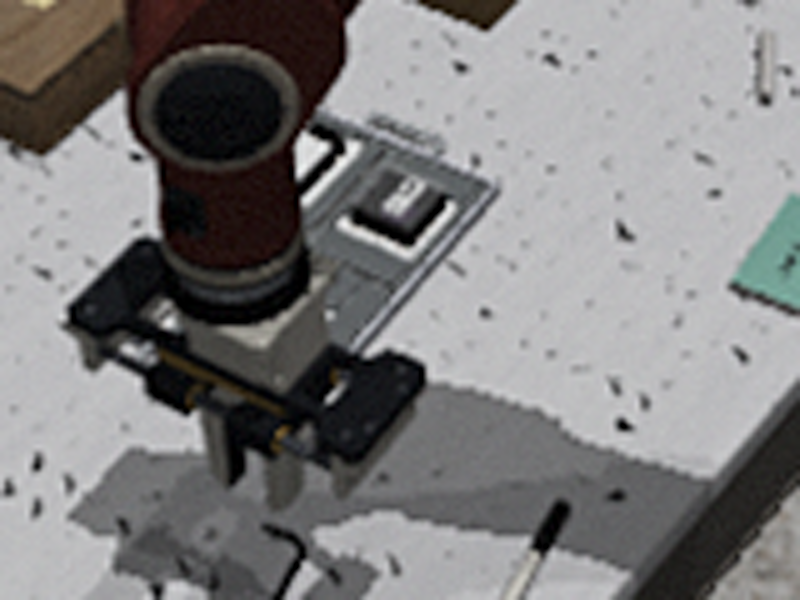

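All four parts lie in their pockets. The post is centred, the key is about 5 mm off along y, the filter about 4 mm off and the coupler (col 223, row 427) about 1 mm off. The short post and small key show no sign of having been moved, and the robot touches nothing.

```bash
python3 -c "from station import manip; print(manip.close_job())"
```

```text
the job is handed in; nothing more can be done
None
```

I packed the long post, large hex key, filter case and coupler flat in their own pockets, each within about 5 mm of centre by my image measurements, left the shorter post and smaller hex key alone, and handed the job in at about 25 s; no verdict came back.

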